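Put the clay beads away in the lidded jar

TASK

Tip all five clay beads from the orange cup into the blue jar and stand the empty cup upright on the table again. Then lower the wooden lid gently onto the jar, without dropping it, so that it sits fully home and level, and leave the jar standing; leave the glue bottle, the two steel ring cutters and the clay flower where they are.

Things in the scene. Friction and masses are not known exactly. Their poses are not given: they have to be found in the camera images.
- jar: loose blue ceramic jar, round, open at the top: 108 mm across outside, about 100 across inside at the mouth, wall 4, 85 tall, inner floor at 6, about 0.45 kg. Origin at the centre of its underside, z up.
- lid: loose round wooden lid, knob up, about 90 g. Underneath, a plug 93 across (89 at its foot), 8 deep, fits inside the jar's mouth; above it a flange 116 across (8 to 14 above the origin) rests on the rim; on top a dark knob 22 across (14 to 42 above the origin). Origin at the centre of the plug's underside, z up; seated, it lies 77 above the jar's origin.
- cup: loose orange plastic cup, round, no handle, 56 across at the rim and 54 at the foot, 70 tall, wall 2.5, floor 4 thick, about 60 g. Origin at the centre of its underside, z up. One of cup and lid stands left of the jar, the other right of it. It holds the five beads at the start.
- bead0_center (a point): centre of the red clay bead, a ball 16 across, 10 g
- bead1_center (a point): centre of the yellow clay bead, a ball 16 across, 10 g
- bead2_center (a point): centre of the teal clay bead, a ball 16 across, 10 g
- bead3_center (a point): centre of the purple clay bead, a ball 16 across, 10 g
- bead4_center (a point): centre of the pink clay bead, a ball 16 across, 10 g
- glue: bystander, loose: white glue bottle with yellow label and red cap, 40 across, 120 tall; origin under its centre
- cutter_big: bystander, loose: steel ring cutter, 60 across, 22 tall; origin at the centre of its underside
- cutter_small: bystander, loose: small steel ring cutter, 34 across, 25 tall; origin at the centre of its underside
- flower: bystander, loose: yellow baked-clay flower disc, 62 across, 6 thick; origin at the centre of its underside
Not all that is in view belongs to the job. There is more than one size of the cup; the one meant has the size given above.

How it is judged:
On the way, in this order (a step that is already met when the one before it is completed fails the run):
1. all five beads are inside the jar (horizontal distance between each of bead0_center, bead1_center, bead2_center, bead3_center, bead4_center and jar below 0.052 m and z of bead0_center in the frame of jar between 0 and 0.08 m and z of bead1_center in the frame of jar between 0 and 0.08 m and z of bead2_center in the frame of jar between 0 and 0.08 m and z of bead3_center in the frame of jar between 0 and 0.08 m and z of bead4_center in the frame of jar between 0 and 0.08 m), for 0.2 s.
2. the lid is seated on the jar (horizontal distance between lid and jar below 0.006 m and z of lid in the frame of jar between 0.073 and 0.08 m and angle between the z axis of lid and the z axis of jar, either way round below 0.045 rad and angle between lid's own z axis and vertical below 0.06 rad), for 0.2 s.
At the end, for the whole second after the job is handed in: All five beads are inside the jar; the lid's plug is in the jar's mouth, its centre within 6 mm of the jar's axis, no more than 3 mm above its seat and level with the rim within 0.045 rad; the jar stands upright on the table; the cup stands upright on the table (within 0.08 rad); all are at rest (all of step 1 and all of step 2 and angle between jar's own z axis and vertical below 0.06 rad and height (world z) of jar below 0.01 m and angle between cup's own z axis and vertical below 0.08 rad and height (world z) of cup below 0.012 m and linear speed of each of cup, lid, jar below 0.02 m/s); the robot touches nothing.
It fails at once if the glue bottle, a cutter or the flower was moved by more than 40 mm or the glue bottle knocked over (distance of any of glue, cutter_big, cutter_small, flower from where it was at the start of the episode above 0.04 m or angle between glue's own z axis and vertical above 0.5 rad).
It fails at once if the jar was tipped over (angle between jar's own z axis and vertical above 0.6 rad).
It fails at once if the lid was dropped or slammed onto the jar (faster than 0.55 m/s in the last centimetre) (horizontal distance between lid and jar below 0.04 m and z of lid in the frame of jar between 0.06 and 0.087 m and linear speed of lid above 0.55 m/s).
It also fails if it takes over 69 s, if anything falls off the work surface, if the arm or the gripper's body presses on something with over 40 N, if the wrist force passes 120 N, or if a joint passes its speed limit or range.

ROBOT

A 6-joint arm with a two-finger parallel gripper is mounted at the origin on the work surface. World frame = base frame: x ahead of the robot, y to its left, z up, the work surface at z = 0. Lengths are in m, angles in rad, forces in N, time in s.
With the tool pointing down it reaches from about 0.275 to 0.825 m from the base axis. Payload 4.9 kg.
Tool frame: the origin (TCP) lies midway between the tips of the shut fingers; the grasp point (between the pads) lies 19 mm behind it (grip_point_offset is the distance from the TCP to the grasp point, in m); z points along the fingers, y is the line along which they close (so a half turn about z gives the same grasp; the last joint's range is limited). The gripper opens to 85 mm and grips with 20 to 120 N. Pads are 22 mm wide; open, the fingers measure 114 mm over their backs; the gripper's body (76 mm by 85 mm) begins 54 mm behind the grasp point. The pads swing forward as they close: fully open they stand 13 mm farther back than shut.
Start: joints at [0.99, 0.326, -0.193, 1.052, 0, 1.437], TCP at [0.238, 0.496, 0.231] pointing down, gripper open.
Joint ranges: [-2.65, 2.65], [-0.97, 1.79], [-1.3, 1.35], [-1.93, 2.1], [-1.47, 1.37], [-3.14, 3.14]. Speed limits (rad/s): [2.57, 2.57, 3.14, 3.14, 3.14, 3.14].

INTERFACE

Orientations are given as a rotation vector (axis times angle).
In Python, from cell import * gives the robot as it stands. Calls block until the motion is done:
- movep(position, orientation): joint-space move of the TCP to a pose.
- move_l(position, velocity=0.15, rot=None, until_force=None): straight line of the TCP; rot=None keeps the orientation; velocity is the mean speed in m/s. With until_force (N) it stops when the force on the tool has changed by that much, and returns True; else False.
- set_joints(angles): joint-space move.
- let_go() and grab(newtons=None): open the fingers fully, or close them until they stop; newtons is the grip in N (None keeps the last).
- sleep(seconds).
- ik(position, orientation): joint angles nearest the present ones, or None.
- get_state(): the state.
- grab_frame(name): name is "scene" or "top" or "wrist"; returns a dict with "img" (480x640x3 uint8, red, green, blue), "fx", "fy", "cx", "cy" (pixels), "cam_to_world" (4x4, takes a point from camera to world coordinates); the wrist camera has in their place "T_tool_cam" (4x4, takes a point from camera to tool coordinates, whose origin is the TCP and whose axes are the flange's). Camera axes: x right, y down, z forward; pixel columns grow to the right and rows downward; lengths in m; the calibration is good to about 2 mm. The wrist camera is an equidistant fisheye: a pixel r from the principal point sees the ray r / f radians off the axis. A picture is of the moment at which its call begins: read the wrist's pose just before it. There is no depth.
A pose or a line that the arm cannot do raises MotionError and nothing moves.
- sign_off(): hands the job in; it is judged then, once.
Trained networks look in the newest picture that a camera, given by its name, has taken for a name from the list of things; names that differ only in an ending like _2 or _b are one class to them, and where a whole thing is asked for, a point or a joint stands for the part that bears it (a point fixed in the world has none). Each returns a list of dicts, best first, with "score" (0 to 1); they miss things now and then, are a little off and sometimes report something else, mostly with a low value. They report only what shows in the picture. A call takes as long as a camera call. They do not tell look-alikes from the thing itself.
- spot_in(camera, name): "centre" ([column, row] in pixels, amid what is visible of it).
- silhouettes(camera, name): "mask" (480x640 bool, what is visible of it) and "centre" ([column, row] in pixels, amid what is visible of it).
- tip_of(camera, name): "centre" ([column, row] in pixels: a listed point, or the origin of a listed thing).
The state is a dict: "clock": time; "q": joint angles; "joint_velocities": joint speeds; "tau": joint torques, N m; "position": TCP position; "eef_rot": TCP orientation; "contact_force": force on the tool from outside, world axes, zero at the start; "wrist_torque": the same for the moment, N m; "finger_gap": opening from 0.0 (shut) to 1.0 (fully open); "grasp_force": force on a finger pad.
Only numpy, scipy, OpenCV 4.12 (cv2) and the standard library are available. Lean on these libraries where they do the work, as an engineer would, in place of code of your own. Each camera call takes 0.05 s, during which the arm holds its last target. There are 200 camera calls.

## Working session

There is one attempt and no reset: what is moved stays moved. The work goes in short steps, each a Python script; the robot and the scene stay as the last script left them, time stands still between calls to the robot, and variables do not carry over. Pictures are saved under pics/ and viewed, at most 10 in all, crops included, and the job is handed in when it is done.

```bash
mkdir -p pics; ls
python3 - <<'E'
from cell import *
import cv2,numpy as np
for c in ("scene","top"):
    f=grab_frame(c); cv2.imwrite(f"pics/{c}0.png",f["img"][:,:,::-1])
    print(c,f["fx"],f["fy"],f["cx"],f["cy"]);print(np.round(f["cam_to_world"],3))
    for n in ("jar","lid","cup","glue","cutter_big","cutter_small","flower","bead0_center"):
        print(n,[(np.round(d["centre"]),round(d["score"],2)) for d in spot_in(c,n)],[(np.round(d["centre"]),round(d["score"],2)) for d in tip_of(c,n)])
print(get_state())
E
```

```text
pics
scene 442.232466081055 442.232466081055 325.5601652803801 238.12864592304297
[[ 0.565  0.525 -0.637  1.018]
 [ 0.825 -0.366  0.43  -0.355]
 [-0.007 -0.769 -0.64   0.526]
 [ 0.     0.     0.     1.   ]]
jar [(array([348., 219.]), 0.63)] [(array([345., 238.]), 0.78)]
lid [(array([406., 196.]), 0.89)] [(array([402., 202.]), 0.97)]
cup [(array([198., 297.]), 0.89), (array([214., 351.]), 0.74), (array([109., 288.]), 0.66)] [(array([199., 311.]), 0.96), (array([121., 312.]), 0.95)]
glue [(array([480., 252.]), 0.85)] []
cutter_big [(array([244., 223.]), 0.62)] [(array([246., 222.]), 0.9)]
cutter_small [(array([352., 342.]), 0.57)] [(array([356., 348.]), 0.63)]
flower [] [(array([333., 188.]), 0.49)]
bead0_center [] []
top 469.60105558575884 469.60105558575884 322.59143877574616 245.42831151415237
[[ 0.025 -0.993  0.113  0.45 ]
 [-1.    -0.023  0.018 -0.034]
 [-0.015 -0.113 -0.993  0.931]
 [ 0.     0.     0.     1.   ]]
jar [(array([300., 259.]), 0.66)] [(array([302., 265.]), 0.62)]
lid [(array([211., 278.]), 0.6), (array([353., 339.]), 0.23)] [(array([212., 275.]), 0.85)]
cup [(array([
[... 559 characters left out ...]
.7, 'q': array([ 9.89790583e-01,  3.26176148e-01, -1.92633362e-01,  1.05200820e+00,
       -6.88835710e-07,  1.43656468e+00]), 'joint_velocities': array([ 1.63346221e-04, -2.25567844e-04,  2.22520423e-04,  7.11926601e-04,
        3.66360534e-04,  2.01433266e-05]), 'tau': array([-4.63156493e-05, -4.43326807e+01,  2.62752682e+01,  1.24393424e-03,
       -9.82560346e-05,  4.13124308e-07]), 'position': array([0.23763589, 0.49600957, 0.23128115]), 'eef_rot': array([-6.95967370e-01, -3.06352588e+00,  3.18439816e-05]), 'contact_force': array([ 0.28308382,  0.30852415, -0.38491629]), 'wrist_torque': array([-0.02597248,  0.02594116,  0.02012218]), 'grasp_force': 0.0, 'finger_gap': 1.0036979734690887}
```

View pics/scene0.png

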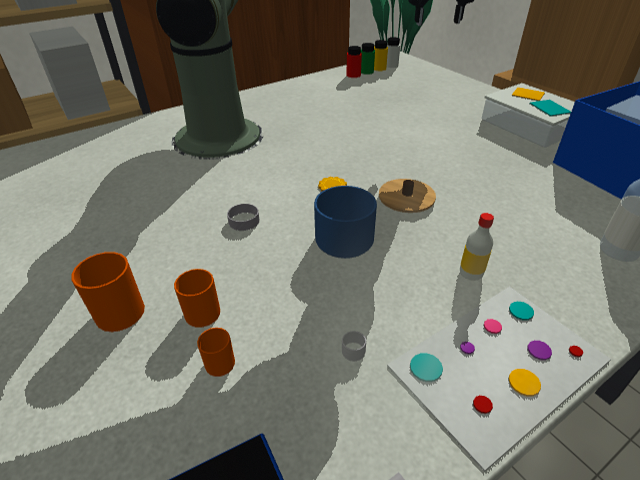

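View pics/top0.png

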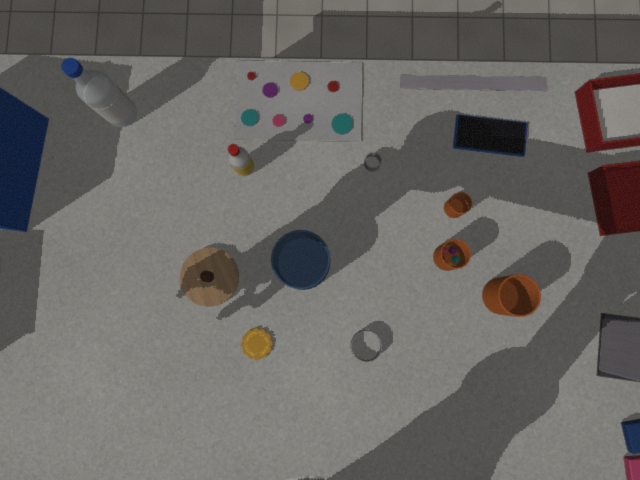

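The orange cups in the top view are small at (457,206), medium at (452,254) with beads visible, and large at (512,296). In the scene view they sit at (216,351), (198,297) and (108,290). The jar is at (301,260) and the lid at (210,277). I expect the medium cup, and I'll check it by size and with a crop.

```bash
cat > h.py <<'E'
from cell import *
import cv2,numpy as np
from scipy.optimize import minimize
from scipy.spatial.transform import Rotation as R
t=np.linspace(0,2*np.pi,48)
PROF={"jar":[(.054,0),(.054,.085)],"lid":[(.0445,0),(.058,.008),(.058,.014)],"cup":[(.027,0),(.028,.07)],"knob":[(.011,.014),(.011,.042)]}
def proj(f,P):
    T=np.linalg.inv(f["cam_to_world"]); p=P@T[:3,:3].T+T[:3,3]
    return np.c_[f["fx"]*p[:,0]/p[:,2]+f["cx"],f["fy"]*p[:,1]/p[:,2]+f["cy"]]
def hull(f,prof,x,y,s=1,z0=0):
    P=np.vstack([np.c_[x+s*r*np.cos(t),y+s*r*np.sin(t),np.full(48,z0+s*z)] for r,z in prof])
    return cv2.convexHull(proj(f,P).astype(np.float32))
def ground(f,uv,z):
    d=f["cam_to_world"][:3,:3]@np.array([(uv[0]-f["cx"])/f["fx"],(uv[1]-f["cy"])/f["fy"],1]);o=f["cam_to_world"][:3,3]
    return (o+d*(z-o[2])/d[2])[:2]
def fit(fm,prof,x0,scale=False,extra=None):
    """fm: list of (frame,mask); returns x,y[,s], mean IoU of silhouettes"""
    def cost(v):
        c=0
        for f,m in fm:
            im=np.zeros((480,640),np.uint8)
            ps=[hull(f,prof,v[0],v[1],v[2] if scale else 1)]+([hull(f,extra,v[0],v[1])] if extra else [])
            im=np.zeros((1920,2560),np.uint8)
            for p in ps: cv2.fillConvexPoly(im,np.round((p+.5)*4*16-8).astype(np.int32),255,shift=4)
            a=cv2.resize(im,(640,480),interpolation=cv2.INTER_AREA)/255.
            c+=1-np.minimum(a,m).sum()/np.maximum(a,m).sum()
        return c/len(fm)
    v0=list(x0)+([1.] if scale else [])
    sx=np.vstack([v0]+[np.array(v0)+np.eye(len(v0))[i]*(.012 if i<2 else .1) for i in range(len(v0))])
    r=minimize(cost,v0,method="Nelder-Mead",options=dict(initial_simplex=sx,xatol=1e-4,fatol=1e-4))
    return r.x,1-r.fun
E
python3 - <<'E'
from h import *
F={c:grab_frame(c) for c in("scene","top")}
import pickle
M={}
for n,near in (("jar",{"scene":(348,219),"top":(300,259)}),("lid",{"scene":(406,196),"top":(210,277)}),("cup",{"scene":(198,297),"top":(452,254)})):
    for c in F:
        L=silhouettes(c,n); L.sort(key=lambda d:np.hypot(*(np.array(d["centre"])-near[c])))
        M[n,c]=L[0]["mask"]; print(n,c,L[0]["centre"],L[0]["score"],L[0]["mask"].sum())
pickle.dump((F,M),open("m.pkl","wb"))
for n in("jar","lid","cup"):
    x0=ground(F["top"],np.argwhere(M[n,"top"]).mean(0)[::-1],.03)
    ex=PROF["knob"] if n=="lid" else None
    for S in (["top"],["scene"],["top","scene"]):
        print(n,S,*fit([(F[c],M[n,c]) for c in S],PROF[n],x0,False,ex),*fit([(F[c],M[n,c]) for c in S],PROF[n],x0,True,ex))
a=F["top"]["img"][190:330,420:560]; b=F["scene"]["img"][230:390,70:250]
cv2.imwrite("pics/crop.png",np.hstack([cv2.resize(a,(400,400)),cv2.resize(b,(400,400))])[:,:,::-1])
print(get_state()["clock"])
E
```

```text
jar scene [345.5, 221.1] 0.69 3875
jar top [301.6, 258.7] 0.81 2854
lid scene [406.7, 196.2] 0.63 1548
lid top [212.9, 279.0] 0.61 2684
cup scene [196.0, 294.5] 0.67 1970
cup top [455.0, 253.1] 0.94 796
jar ['top'] [0.52091419 0.02172183] 0.9781833315935672 [0.52090505 0.02163364 0.99706073] 0.979170492619482
jar ['scene'] [0.51516787 0.02599303] 0.9535668330646161 [0.51588902 0.0261934  0.97775266] 0.9727258254593005
jar ['top', 'scene'] [0.52048969 0.02177434] 0.9564574836296924 [0.52055652 0.02175548 0.99787219] 0.9570366974543201
lid ['top'] [0.48761059 0.20454345] 0.959244624794232 [0.48797544 0.20473967 0.97978016] 0.9799588729271853
lid ['scene'] [0.48529082 0.20727287] 0.9696693753489237 [0.48531428 0.20719164 0.99487955] 0.971144685584314
lid ['top', 'scene'] [0.48701984 0.20555388] 0.9516967331338946 [0.48699394 0.20539054 0.98400007] 0.9576345519097457
cup ['top'] [ 0.53864267 -0.26258499] 0.8117007362914164 [ 0.53855735 -0.2625987   0.99446015] 0.8127501208705933
cup ['scene'] [ 0.53491027 -0.26102862] 0.945947473955585 [ 0.5341255  -0.26104157  0.97389778] 0.9718174357282819
cup ['top', 'scene'] [ 0.53832555 -0.26202818] 0.8614197980960134 [ 0.53831883 -0.26210526  0.99263946] 0.8624861830954866
2.1
```

View pics/crop.png

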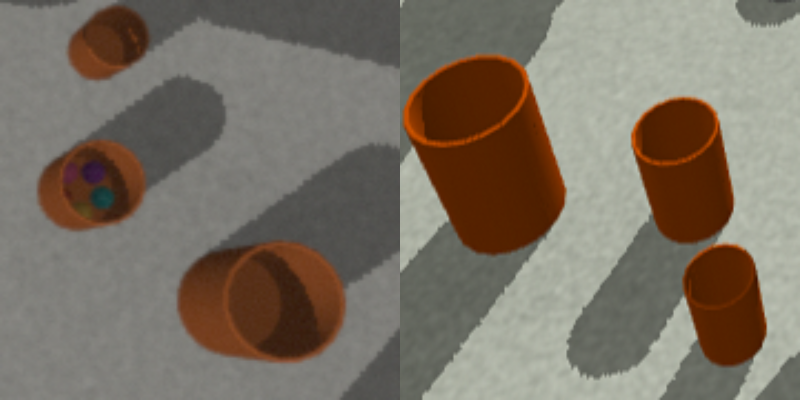

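The close crop shows the medium cup with beads in it (purple, teal, yellow and others). The other two cups are empty, and the fitted scale of 0.99 matches the given size. Next I'll check which side-grasp poses the arm can reach.

```bash
cat >> h.py <<'E'
def ori(psi,p,roll=0,flip=0):
    """tool axis heading psi, p below horizontal; tool y horizontal, then rolled about world tool axis"""
    a=np.array([np.cos(psi)*np.cos(p),np.sin(psi)*np.cos(p),-np.sin(p)])
    y=np.array([-np.sin(psi),np.cos(psi),0])*(-1 if flip else 1)
    M=np.c_[np.cross(y,a),y,a]
    return (R.from_rotvec(a*roll)*R.from_matrix(M)).as_rotvec(),a
CUP=np.array([.5386,-.2626]);JAR=np.array([.5207,.0217])
OFF=.024
def pose(xy,z,psi,p,roll=0,flip=0,off=OFF):
    r,a=ori(psi,p,roll,flip); return np.r_[xy,z]+off*a,r
E
python3 - <<'E'
from h import *
import pickle
F,M=pickle.load(open("m.pkl","rb"))
m=M["cup","top"].astype(np.uint8); c=np.vstack(cv2.findContours(m,0,1)[0]); cv2.fillConvexPoly(m,cv2.convexHull(c),1)
print("cup",*fit([(F["top"],m)],PROF["cup"],CUP),"large etc")
for n,uv in(("small",(452,212)),("large",(497,296)),("glue",(245,165)),("cs",(373,164)),("cb",(366,346)),("flower",(257,344))): print(n,ground(F["top"],uv,.0))
deg=np.pi/180
for flip in(0,1):
  for psi in(-26,-10,10):
    for p in(20,30): 
        q=ik(*pose(CUP,.045,psi*deg,p*deg,0,flip)); print(flip,psi,p,None if q is None else np.round(q,2))
  for psi in(-20,2,20):
    for p in(0,15):
      for roll in(0,-90,-140,90,140):
        q=ik(*pose(JAR+[0,-.03],.15,psi*deg,p*deg,roll*deg,flip)); print("pour",flip,psi,p,roll,None if q is None else np.round(q,2))
E
```

```text
cup [ 0.53863295 -0.26279977] 0.9712622073632095 large etc
small [ 0.62894557 -0.27461459]
large [ 0.46377786 -0.36138118]
glue [0.71700469 0.14518779]
cs [ 0.72441817 -0.11542303]
cb [ 0.36076245 -0.1064505 ]
flower [0.35900645 0.10606718]
0 -26 20 None
0 -26 30 [-0.66  0.92 -1.24 -1.62  0.18 -0.1 ]
0 -10 20 [-0.87  1.12 -1.21 -1.88  0.65 -0.28]
0 -10 30 [-0.83  0.85 -1.19 -1.41  0.56 -0.37]
0 10 20 [-1.01  0.91 -1.04 -1.18  1.06 -0.7 ]
0 10 30 [-0.97  0.73 -0.99 -0.78  0.91 -0.83]
pour 0 -20 0 0 None
pour 0 -20 0 -90 None
pour 0 -20 0 -140 None
pour 0 -20 0 90 None
pour 0 -20 0 140 None
pour 0 -20 15 0 None
pour 0 -20 15 -90 None
pour 0 -20 15 -140 None
pour 0 -20 15 90 None
pour 0 -20 15 140 None
pour 0 2 0 0 None
pour 0 2 0 -90 None
pour 0 2 0 -140 None
pour 0 2 0 90 None
pour 0 2 0 140 None
pour 0 2 15 0 None
pour 0 2 15 -90 None
pour 0 2 15 -140 None
pour 0 2 15 90 None
pour 0 2 15 140 None
pour 0 20 0 0 None
pour 0 20 0 -90 None
pour 0 20 0 -140 None
pour 0 20 0 90 None
pour 0 20 0 140 None
pour 0 20 15 0 None
pour 0 20 15 -90 None
pour 0 20 15 -140 None
pour 0 20 15 90 None
p
[... 200 characters left out ...]
04 -1.18  1.06  2.44]
1 10 30 [-0.97  0.73 -0.99 -0.78  0.91  2.31]
pour 1 -20 0 0 None
pour 1 -20 0 -90 None
pour 1 -20 0 -140 None
pour 1 -20 0 90 None
pour 1 -20 0 140 None
pour 1 -20 15 0 None
pour 1 -20 15 -90 None
pour 1 -20 15 -140 None
pour 1 -20 15 90 None
pour 1 -20 15 140 None
pour 1 2 0 0 None
pour 1 2 0 -90 None
pour 1 2 0 -140 None
pour 1 2 0 90 None
pour 1 2 0 140 None
pour 1 2 15 0 None
pour 1 2 15 -90 None
pour 1 2 15 -140 None
pour 1 2 15 90 None
pour 1 2 15 140 None
pour 1 20 0 0 None
pour 1 20 0 -90 None
pour 1 20 0 -140 None
pour 1 20 0 90 None
pour 1 20 0 140 None
pour 1 20 15 0 None
pour 1 20 15 -90 None
pour 1 20 15 -140 None
pour 1 20 15 90 None
pour 1 20 15 140 None
```

```bash
cat >> h.py <<'E'
def upvec(psi,p,roll):
    r,a=ori(psi,p,roll); return R.from_rotvec(a*roll).apply([0,0,1])
def pourpose(psi,p,roll,flip,z,back=.0,ref=None):
    """grasp point fixed so that at roll 'ref' the cup's mouth centre lies 'back' short of the jar's centre"""
    u=upvec(psi,p,ref if ref is not None else roll); h=u[:2]/np.linalg.norm(u[:2])
    return pose(JAR-.025*u[:2]-back*h,z,psi,p,roll,flip)
E
python3 - <<'E'
from h import *
deg=np.pi/180
for z in (.15,.19):
 for p in(0,10,20,30):
  for psi in range(-120,121,20):
   for sg in(1,-1):
    for flip in(0,1):
     qs=[ik(*pourpose(psi*deg,p*deg,sg*r*deg,flip,z,.012,sg*110*deg)) for r in(0,70,110,140,160)]
     ok=[q is not None for q in qs]
     if sum(ok)>=4:
        k=[i for i in range(5) if ok[i]][-1]
        print(z,p,psi,sg,flip,ok,"tilt",round(np.degrees(np.arccos(upvec(psi*deg,p*deg,sg*[0,70,110,140,160][k]*deg)[2]))),np.round(qs[1],2),np.round(qs[k],2))
E
```

```text
0.15 0 -100 -1 0 [True, True, True, True, True] tilt 160 [ 0.4   1.23  0.14  2.04 -1.    1.92] [ 0.4   1.23  0.14  2.04 -1.    0.35]
0.15 0 -100 -1 1 [True, True, True, True, True] tilt 160 [ 0.4   1.23  0.14  2.04 -1.   -1.22] [ 0.4   1.23  0.14  2.04 -1.   -2.79]
0.15 0 -80 1 0 [True, True, True, True, True] tilt 160 [ 0.41  1.21  0.05  1.99 -1.33 -1.92] [ 0.41  1.21  0.05  1.99 -1.33 -0.35]
0.15 0 -80 1 1 [True, True, True, True, True] tilt 160 [ 0.41  1.21  0.05  1.99 -1.33  1.22] [ 0.41  1.21  0.05  1.99 -1.33  2.79]
0.15 0 -80 -1 0 [True, True, True, True, True] tilt 160 [ 0.45  1.14 -0.17  1.83 -1.3   1.92] [ 0.45  1.14 -0.17  1.83 -1.3   0.35]
0.15 0 -80 -1 1 [True, True, True, True, True] tilt 160 [ 0.45  1.14 -0.17  1.83 -1.3  -1.22] [ 0.45  1.14 -0.17  1.83 -1.3  -2.79]
0.15 0 80 1 0 [True, True, True, True, True] tilt 160 [-0.66  1.13 -0.23  1.78  1.08 -1.92] [-0.66  1.13 -0.23  1.78  1.08 -0.35]
0.15 0 80 1 1 [True, True, True, True, True] tilt 160 [-0.66  1.13 -0.23  1.78  1.08  1.22] [-0.66  1.13 -0.23  1.78  1.08  2.79]
0.15 0 80 -1 0 [True, True, True, True, True] ti
[... 28230 characters left out ...]
[-0.43  0.81 -0.    1.53  0.79  0.97]
0.19 30 100 -1 1 [True, True, True, True, True] tilt 117 [-0.43  0.81 -0.    1.53  0.79 -0.6 ] [-0.43  0.81 -0.    1.53  0.79 -2.17]
0.19 30 120 1 0 [True, True, True, True, True] tilt 117 [-0.41  0.88  0.08  1.73  0.54 -1.57] [-0.41  0.88  0.08  1.73  0.54  0.  ]
0.19 30 120 1 1 [True, True, True, True, True] tilt 117 [-0.41  0.88  0.08  1.73  0.54  1.57] [-0.41  0.88  0.08  1.73  0.54 -3.14]
0.19 30 120 -1 0 [True, True, True, True, True] tilt 117 [-0.34  0.94  0.24  1.79  0.6   2.32] [-0.34  0.94  0.24  1.79  0.6   0.75]
0.19 30 120 -1 1 [True, True, True, True, True] tilt 117 [-0.34  0.94  0.24  1.79  0.6  -0.82] [-0.34  0.94  0.24  1.79  0.6  -2.39]
```

```bash
cat > g.py <<'E'
from h import *
deg=np.pi/180
C=np.array([.5375,-.2625]); PSI,P=-15*deg,30*deg
E
python3 - <<'E'
from g import *
g,r=pose(C,.045,PSI,P,0,1); a=ori(PSI,P)[1]
movep(g-.10*a+[0,0,.13],r); print(get_state()["clock"],np.round(get_state()["q"],2))
move_l(g-.10*a+[0,0,.01],.25); s=get_state()
f=grab_frame("wrist"); cv2.imwrite("pics/w1.png",f["img"][:,:,::-1])
move_l(g,.15); print(get_state()["contact_force"]-s["contact_force"])
grab(30); s=get_state(); print(s["clock"],s["finger_gap"],s["grasp_force"],s["position"],np.round(s["q"],2))
f=grab_frame("top"); cv2.imwrite("pics/t1.png",f["img"][120:360,380:620,::-1].repeat(2,0).repeat(2,1))
E
```

```text
Traceback (most recent call last):
cell.MotionError: the arm cannot take that pose within its joint ranges
```

Run:
```python
from g import *
for psi in(-15,-10,-5):
  for p in (30,35):
    for back,up in((0,0),(0,.05),(0,.1),(.03,.1),(0,.14)):
        g,r=pose(C,.045,psi*deg,p*deg,0,1);a=ori(psi*deg,p*deg)[1]; q=ik(g-back*a+[0,0,up],r); print(psi,p,back,up,None if q is None else np.round(q,2))
```

```text
-15 30 0 0 [-0.79  0.88 -1.21 -1.51  0.45  2.86]
-15 30 0 0.05 [-0.79  0.69 -1.23 -1.33  0.45  2.86]
-15 30 0 0.1 [-0.79  0.5  -1.22 -1.13  0.45  2.86]
-15 30 0.03 0.1 [-0.83  0.43 -1.27 -1.1   0.48  2.84]
-15 30 0 0.14 [-0.79  0.35 -1.19 -0.95  0.45  2.86]
-15 35 0 0 [-0.77  0.76 -1.18 -1.26  0.41  2.83]
-15 35 0 0.05 [-0.77  0.58 -1.18 -1.08  0.41  2.83]
-15 35 0 0.1 [-0.77  0.4  -1.15 -0.88  0.41  2.83]
-15 35 0.03 0.1 [-0.8   0.32 -1.2  -0.83  0.44  2.81]
-15 35 0 0.14 [-0.77  0.27 -1.12 -0.72  0.41  2.83]
-10 30 0 0 [-0.83  0.85 -1.19 -1.41  0.56  2.77]
-10 30 0 0.05 [-0.83  0.67 -1.2  -1.24  0.56  2.77]
-10 30 0 0.1 [-0.83  0.49 -1.19 -1.04  0.56  2.77]
-10 30 0.03 0.1 [-0.88  0.41 -1.23 -1.    0.6   2.74]
-10 30 0 0.14 [-0.83  0.34 -1.16 -0.87  0.56  2.77]
-10 35 0 0 [-0.81  0.74 -1.15 -1.17  0.51  2.74]
-10 35 0 0.05 [-0.81  0.57 -1.15 -1.    0.51  2.74]
-10 35 0 0.1 [-0.81  0.4  -1.13 -0.81  0.51  2.74]
-10 35 0.03 0.1 [-0.85  0.32 -1.16 -0.75  0.54  2.71]
-10 35 0 0.14 [-0.81  0.27 -1.09 -0.65  0.51  2.74]
-5 30 0 0 [-0.88  0.82 -1.15 -1.29  0.66  2.67]
-5 30 0 0.05 [-0.88  0.65 -1.16 -1.12  0.66  2.67]
-5 30 0 0.1 [-0.88  0.47 -1.15 -0.93  0.66  2.67]
-5 30 0.03 0.1 [-0.93  0.4  -1.19 -0.87  0.7   2.63]
-5 30 0 0.14 [-0.88  0.34 -1.12 -0.77  0.66  2.67]
-5 35 0 0 [-0.85  0.72 -1.12 -1.06  0.6   2.64]
-5 35 0 0.05 [-0.85  0.55 -1.11 -0.89  0.6   2.64]
-5 35 0 0.1 [-0.85  0.39 -1.09 -0.71  0.6   2.64]
-5 35 0.03 0.1 [-0.9   0.31 -1.12 -0.64  0.64  2.6 ]
-5 35 0 0.14 [-0.85  0.27 -1.06 -0.56  0.6   2.64]
```

```bash
sed -i 's/P=-15\*deg,30\*deg/P=-15*deg,35*deg/' g.py
python3 - <<'E'
from g import *
g,r=pose(C,.045,PSI,P,0,1)
movep(g+[0,0,.13],r); s=get_state(); print(s["clock"],np.round(s["q"],2))
f=grab_frame("wrist"); cv2.imwrite("pics/w1.png",f["img"][:,:,::-1])
hit=move_l(g,.15,until_force=6); print(hit,get_state()["position"]-g)
if not hit:
    grab(30); s=get_state(); print(s["clock"],s["finger_gap"],s["grasp_force"],s["position"]-g)
    f=grab_frame("top"); cv2.imwrite("pics/t1.png",f["img"][120:360,380:620,::-1].repeat(2,0).repeat(2,1))
E
```

```text
4.9917 [-0.77  0.3  -1.13 -0.76  0.41  2.83]
False [ 2.47362799e-04 -2.02964287e-05  4.63987640e-04]
6.45 0.6306017231384304 30.945692983826564 [ 0.00046264 -0.00023657  0.00123627]
```

View pics/t1.png

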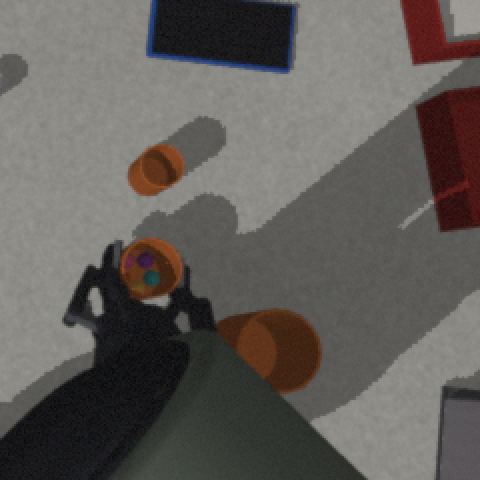

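The cup is gripped: the top view shows it between the fingers with the beads inside, and the gap reads about 54 mm. Next is the pour.

```bash
cat >> g.py <<'E'
Rg=R.from_rotvec(ori(PSI,P,0,1)[0]); ul=Rg.inv().apply([0,0,1])
def pp(psi,p,roll,z,back=.012,ref=-120*deg):
    u=R.from_rotvec(ori(psi,p,ref,1)[0]).apply(ul); h=u[:2]/np.linalg.norm(u[:2])
    return pose(JAR-.025*u[:2]-back*h,z,psi,p,roll,1)
E
python3 - <<'E'
from g import *
for psi in(30,40,50):
  for p in(10,):
    for ro in(0,90,120,150,165):
        x=pp(psi*deg,p*deg,-ro*deg,.155);q=ik(*x); u=R.from_rotvec(x[1]).apply(ul)
        print(psi,p,ro,None if q is None else np.round(q,2),np.round(x[0],3),"u",np.round(u,2))
E
```

```text
30 10 0 None [0.575 0.022 0.151] u [-0.37 -0.21  0.91]
30 10 90 None [0.575 0.022 0.151] u [-0.9   0.43  0.1 ]
30 10 120 None [0.575 0.022 0.151] u [-0.91  0.3  -0.3 ]
30 10 150 None [0.575 0.022 0.151] u [-0.8   0.01 -0.6 ]
30 10 165 None [0.575 0.022 0.151] u [-0.71 -0.17 -0.68]
40 10 0 [-0.63  0.78 -1.17 -1.32  1.27  2.53] [0.574 0.032 0.151] u [-0.32 -0.27  0.91]
40 10 90 [-0.63  0.78 -1.17 -1.32  1.27  0.96] [0.574 0.032 0.151] u [-0.96  0.26  0.1 ]
40 10 120 [-0.63  0.78 -1.17 -1.32  1.27  0.44] [0.574 0.032 0.151] u [-0.94  0.13 -0.3 ]
40 10 150 [-0.63  0.78 -1.17 -1.32  1.27 -0.09] [0.574 0.032 0.151] u [-0.79 -0.13 -0.6 ]
40 10 165 [-0.63  0.78 -1.17 -1.32  1.27 -0.35] [0.574 0.032 0.151] u [-0.67 -0.29 -0.68]
50 10 0 None [0.572 0.041 0.151] u [-0.27 -0.32  0.91]
50 10 90 None [0.572 0.041 0.151] u [-0.99  0.09  0.1 ]
50 10 120 None [0.572 0.041 0.151] u [-0.95 -0.03 -0.3 ]
50 10 150 None [0.572 0.041 0.151] u [-0.76 -0.26 -0.6 ]
50 10 165 None [0.572 0.041 0.151] u [-0.61 -0.4  -0.68]
```

Run:
```python
from g import *
g,r=pose(C,.045,PSI,P,0,1)
move_l(g+[0,0,.13],.2); print(get_state()["finger_gap"])
for ro in(0,60,80,95,110,125,145,165):
    movep(*pp(40*deg,10*deg,-ro*deg,.16)); print(ro,round(get_state()["clock"],2))
    if ro>90: sleep(.15)
sleep(.4); print(get_state()["finger_gap"])
f=grab_frame("top"); g2=grab_frame("scene")
cv2.imwrite("pics/t2.png",np.hstack([cv2.resize(f["img"][130:350,180:480],(400,300)),cv2.resize(g2["img"][100:310,230:510],(400,300))])[:,:,::-1])
```

```text
0.6310246743401245
0 8.4
60 9.38
80 9.81
95 10.17
110 10.68
125 11.18
145 11.76
165 12.33
0.6293924234820558
```

View pics/t2.png

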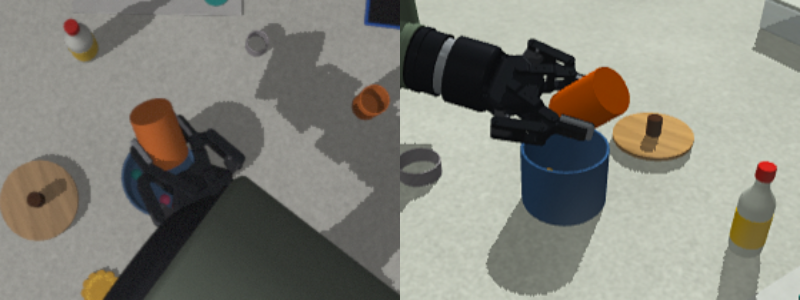

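The cup is inverted over the jar. Teal, red and yellow beads show inside it and none outside. Next I put the cup back and check the count.

Run:
```python
from g import *
g,r=pose(C,.045,PSI,P,0,1)
for ro in(100,0): movep(*pp(40*deg,10*deg,-ro*deg,.17))
movep(g+[0,0,.13],r); move_l(g+[0,0,.012],.2)
hit=move_l(g-[0,0,.008],.03,until_force=3); s=get_state(); print(hit,s["position"]-g,s["clock"])
let_go(); sleep(.2); move_l(g+[0,0,.14],.2)
movep(*pose(C+[-.0,.0],.3,PSI,P,0,1))
import pickle
F={c:grab_frame(c) for c in("scene","top")}; M={}
for n,near in (("jar",{"scene":(348,219),"top":(300,259)}),("lid",{"scene":(406,196),"top":(210,277)})):
    for c in F:
        L=silhouettes(c,n); L.sort(key=lambda d:np.hypot(*(np.array(d["centre"])-near[c])))
        m=L[0]["mask"].astype(np.uint8)
        if n=="jar": cv2.fillConvexPoly(m,cv2.convexHull(np.vstack(cv2.findContours(m,0,1)[0])),1)
        M[n,c]=m; ex=PROF["knob"] if n=="lid" else None
        print(n,c,*fit([(F[c],m)],PROF[n],[.5207,.0217] if n=="jar" else [.487,.205],False,ex))
for n in ("lid",): print("tip",[ (d["centre"],d["score"]) for c in F for d in tip_of(c,n)])
print(get_state()["clock"]); pickle.dump((F,M),open("m2.pkl","wb"))
a=F["top"]["img"][200:320,240:360]; b=F["top"]["img"][190:330,400:540]
cv2.imwrite("pics/t3.png",np.hstack([cv2.resize(a,(400,400),interpolation=2),cv2.resize(b,(400,400),interpolation=2)])[:,:,::-1])
```

```text
True [ 0.00093542 -0.0002729   0.00080959] 17.8917
jar scene [0.51535157 0.0254822 ] 0.9609792047289517
jar top [0.52097042 0.02165778] 0.9733498803925521
lid scene [0.48492073 0.20739446] 0.9768576578912597
lid top [0.4879449  0.20429981] 0.9716845597627546
tip [([405.5, 200.9], 0.69), ([200.4, 313.1], 0.37), ([210.5, 276.8], 0.87)]
20.3
```

View pics/t3.png

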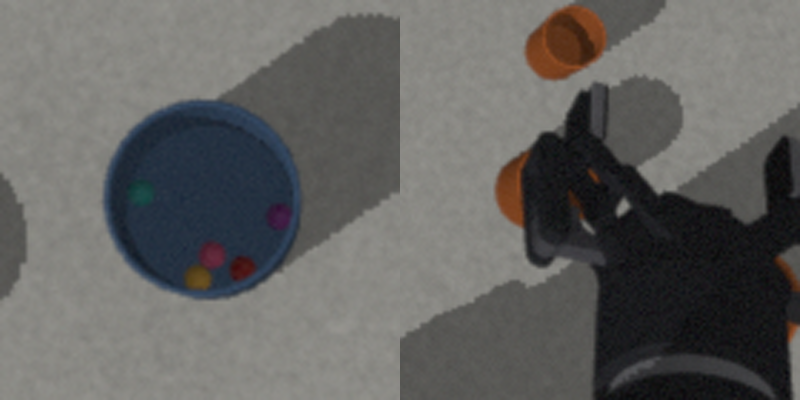

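All five beads are in the jar: teal, purple, pink, red and yellow. I'll refine the lid and jar positions with the wrist camera, using the same geometry over each so calibration offsets cancel.

```bash
cat > w.py <<'E'
from h import *
DOWN=np.array([np.pi,0,0])
LID0=np.array([.487,.2055]);JAR0=np.array([.519,.023])
def wproj(f,s,P):
    T=np.eye(4);T[:3,:3]=R.from_rotvec(s["eef_rot"]).as_matrix();T[:3,3]=s["position"]
    T=np.linalg.inv(T@np.array(f["T_tool_cam"])); p=P@T[:3,:3].T+T[:3,3]
    rr=np.hypot(p[:,0],p[:,1]); th=np.arctan2(rr,p[:,2])/np.maximum(rr,1e-9)
    return np.c_[f["fx"]*p[:,0]*th+f["cx"],f["fy"]*p[:,1]*th+f["cy"]]
def wmeasure(n,x0,tag):
    s=get_state(); f=grab_frame("wrist"); L=silhouettes("wrist",n)
    f["cam_to_world"]=None
    import h
    h.proj=lambda fr,P: wproj(fr,s,P)
    m=L[0]["mask"].astype(np.uint8); cc=np.vstack(cv2.findContours(m,0,1)[0]); cv2.fillConvexPoly(m,cv2.convexHull(cc),1)
    x,iou=fit([(f,m)],PROF[n],x0)
    im=f["img"][:,:,::-1].copy(); cv2.polylines(im,[np.round(hull(f,PROF[n],*x)).astype(np.int32)],True,(0,255,0)); cv2.drawContours(im,cv2.findContours(m,0,1)[0],-1,(0,0,255))
    cv2.imwrite(f"pics/{tag}.png",im); print(n,len(L),L[0]["score"],x,iou); return x,im
E
python3 - <<'E'
from w import *
print(np.round(ik([*JAR0-[.06,0],.235],DOWN),2),np.round(ik([*LID0-[.06,0],.164],DOWN),2),np.round(grab_frame("wrist")["T_tool_cam"],3))
movep([*JAR0-[.0,0],.245],DOWN); x,a=wmeasure("jar",JAR0,"wj")
movep([*LID0-[.0,0],.174],DOWN); y,b=wmeasure("lid",LID0,"wl")
cv2.imwrite("pics/w2.png",np.hstack([cv2.resize(a,(400,300)),cv2.resize(b,(400,300))])); print(get_state()["clock"])
E
```

```text
[-0.11  0.16 -0.41  1.01  0.    3.03] [ 0.29  0.25 -0.49  0.84  0.   -2.85] [[-0.    -0.95  -0.313  0.08 ]
 [ 1.    -0.    -0.     0.   ]
 [ 0.    -0.313  0.95  -0.143]
 [ 0.     0.     0.     1.   ]]
jar 1 0.65 [0.51940702 0.02155618] 0.9828895662926822
lid 1 0.77 [0.48656279 0.20431676] 0.9866944925287177
26.625
```

View pics/w2.png

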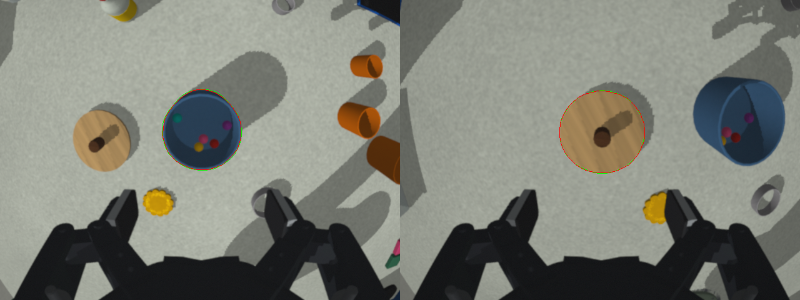

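Run:
```python
from w import *
D2=np.array([0,np.pi,0]); L=np.array([.4872,.2043]); J=L+[.0329,-.1827]
movep([*L,.10],D2); print(np.round(get_state()["q"],2))
hit=move_l([*L,.018],.1,until_force=5); z0=get_state()["position"][2]; print(hit,z0)
grab(40); s=get_state(); print(s["finger_gap"],s["grasp_force"],s["position"],s["clock"]); z0=s["position"][2]
move_l([*L,.16],.15); move_l([*J,.16],.15)
s=get_state(); print(s["position"],s["finger_gap"])
f=grab_frame("scene"); cv2.imwrite("pics/s4.png",cv2.resize(f["img"][90:290,220:480],(780,600))[:,:,::-1])
move_l([*J,z0+.077+.012],.1)
hit=move_l([*J,z0+.077-.002],.025,until_force=4); s=get_state(); print("down",hit,s["position"][2]-z0-.077,s["contact_force"],s["clock"])
```

```text
[ 0.26  0.41 -0.43  0.73  0.    0.26]
False 0.01845044349975306
0.2432735035152416 39.0326052904129 [0.48743521 0.20438011 0.01838856] 30.85
[0.5198749  0.0222233  0.15996003] 0.2378926041870052
down True -2.3543322224248153e-05 [-0.75394994  0.2760659   5.02766554] 34.5667
```

View pics/s4.png

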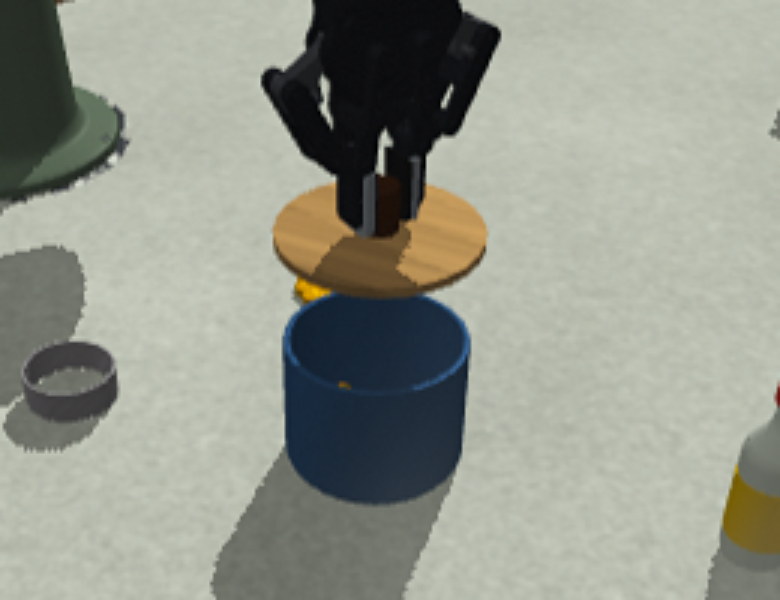

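The lid was held level over the jar, and contact came exactly at the seat height (0.02 mm error). I'll release it, back off and check.

Run:
```python
from w import *
p=get_state()["position"]
let_go(); sleep(.3); move_l(p+[0,0,.12],.12)
movep([.42,.30,.30],np.array([0,np.pi,0])); sleep(.3)
a=grab_frame("top"); b=grab_frame("scene"); print(get_state()["clock"])
cv2.imwrite("pics/f5.png",np.hstack([cv2.resize(a["img"][140:360,240:540],(400,300)),cv2.resize(b["img"][140:380,80:400],(400,300))])[:,:,::-1])
P=[(.0445,.077),(.058,.085),(.058,.091)]
PROF["knob2"]=[(.011,.091),(.011,.119)]
for c,f in(("top",a),("scene",b)):
    L=silhouettes(c,"lid")[0]; print(c,L["centre"],L["score"],*fit([(f,L["mask"])],P,[.52,.022],False,PROF["knob2"]))
```

```text
38.2417
top [303.1, 257.9] 0.89 [0.52064339 0.02197522] 0.9683118764061941
scene [343.7, 202.1] 0.85 [0.51741857 0.02384272] 0.9691507553240969
```

View pics/f5.png

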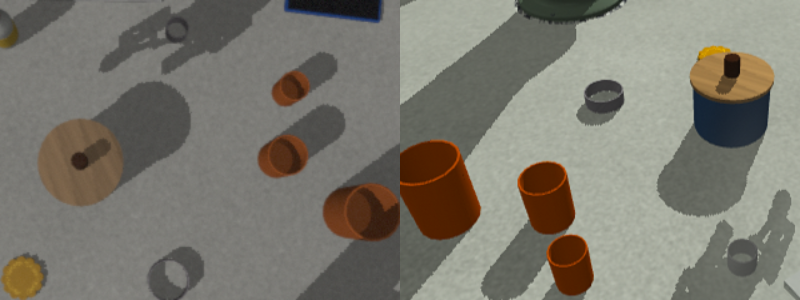

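The lid sits level on the jar, the empty cup stands upright, and the bystanders look undisturbed, so I'm handing the job in.

```bash
python3 -c "
from cell import *
print(sign_off())"
```

```text
the job is handed in; nothing more can be done
None
```

The job is handed in at about 38 s on the robot's clock, and sign-off returned no verdict: all five beads are in the jar, the lid is seated level on it, the empty cup stands upright, and the bystanders look unmoved in the last pictures.

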